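Feed the sample carriers to the reader

ROBOT

A 7-joint arm with a two-finger parallel gripper is mounted at the origin on the work surface. World frame = base frame: x ahead of the robot, y to its left, z up, the work surface at z = 0. Lengths are in m, angles in degrees, forces in N, time in s.
With the tool pointing down it reaches from about 0.425 to 0.875 m from the base axis. Payload 9.9 kg.
Tool frame: the origin (TCP) lies at the very end of the fingers, on their centre line; the grasp point (between the pads) lies 19 mm behind it; z points along the fingers, y is the direction in which the jaws open and shut (so a half turn about z gives the same grasp; the last joint's range is limited). The gripper opens to 85 mm and grips with 20 to 120 N. Pads are 22 mm wide; open, the fingers measure 114 mm over their backs; the gripper's body (76 mm by 85 mm) begins 54 mm behind the grasp point. The pads swing forward as they close: fully open they stand 13 mm farther back than shut.
Start: joints at [66.36, 32.985, 1.427, 82.34, -0.859, 64.687, -3.237], TCP at [0.218, -0.639, 0.231] pointing down, gripper open.
Joint ranges: [-157.87, 157.87], [-19.46, 123.44], [-87.15, 90], [11.01, 140.99], [-62.26, 242.26], [9.8, 113.94], [-161.44, 161.44]. Speed limits (degrees/s): [127.2, 127.2, 172.46, 172.46, 180, 180, 180].

INTERFACE

Orientations are given as a 3x3 rotation matrix whose columns are the frame's x, y, z axes.
In Python, from cell import env, viewer gives the robot as it stands. The module is installed in compiled form; this text tells all that it offers.
- The arm moves only by the tool drive_tool, never from a script. Its argument "commands" is a list of rows, each a list of 7 numbers: the shift along the tool's x, y, z each as a share of 100 mm, from -1 to 1, then the turn, a rotation vector about the tool's x, y, z each as a share of 2 pi rad, from -1 to 1, then the opening, from 0 (shut) to 1 (fully open). In form: [[tx, ty, tz, rx, ry, rz, gripper], ...]. A call has 1 to 10 rows; each row is the pose to reach, as a shift and turn from the pose commanded when the call began, along the tool's axes at that moment, turning the shorter way round; what a row does not reach only later rows make up. A row lasts 1/12 s, in which the tool goes at most 41.7 mm and 7.16 degrees, less where a joint would pass 70% of its speed; a pose out of reach is approached as far as the arm can. A call with a number of a shift or a turn outside -1 to 1 is refused whole. A call with a gripper value outside its range is refused whole. The fingers move at their own pace and stop on an object; "grip_force" is the grip in N (left out, the last holds). Time passes only in rows, so rows that repeat a pose let the fingers close. It gives the time, the measured TCP pose, the force and the opening at its end, in the units of the state.
- env.get_obs(): the state, without advancing time (a new reading comes with each control period).
- viewer.snapshot(name): name is "scene" or "top" or "wrist"; returns a dict with "color" (420x560x3 uint8, red, green, blue), "depth" (420x560 float32, m along the optical axis (not along the pixel's ray), 0 where there is no reading), "fx", "fy", "cx", "cy" (pixels), "k1" (the pictures are not rectified: a ray, as slopes to the right and down, at radius r is drawn at 1 + k1 r^2 times it, then the intrinsics apply), "eye" and "rotation" of the camera in the world. Camera axes: x right, y down, z forward; pixel columns grow to the right and rows downward; lengths in m; the calibration is good to about 2 mm. A picture is of the moment at which its call begins.
- env.job_done(): hands the job in, once; it reports no verdict.
The state is a dict: "t": time; "joints": joint angles; "qd": joint speeds; "tau": joint torques, N m; "ee_pos": TCP position; "eef_rot": TCP orientation; "contact_force": force on the tool from outside, world axes, zero at the start; "moment": the same for the moment, N m; "grip_width": finger opening in m.
Only numpy, scipy, OpenCV 4.12 (cv2) and the standard library are available. Lean on these libraries where they do the work, as an engineer would, in place of code of your own. Each camera call takes 0.05 s, during which the arm holds its last target.

TASK

Push the row of four sample carriers along the lane as one train, pressing only on the back of the orange last carrier, until the front carrier is fully home against the black end stop and all four stand touching in a row. Then press the green key on top of the reader all the way down and let go. Push gently and steadily; do not grip, lift or tip any carrier or touch the three grey ones in the row, and leave everything else on the bench where it is.

Things in the scene. Friction and masses are not known exactly. Their poses are not given: they have to be found in the camera images.
- lane: Fixed aluminium lane. Origin on the bench under its middle; x = feed direction (roughly to the robot's left), z up. Floor 310 mm long (x -155 to +155), 8 mm above the bench; side walls 42 mm apart inside, 8 mm thick, tops 18 mm above the bench; rear end open. Black end stop at the front: face at x +155, 60 mm wide, top 36 mm. Behind it the white reader box, x +161 to +257, 84 mm wide, 62 mm high.
- stop_face (a point): Point on the face of the black end stop, on the lane's centre line, 22 mm above the bench (14 mm above the lane floor).
- carrier1: Front carrier of the row, grey, loose on the lane floor, 1 mm play to each side wall. Block 44 mm along the lane, 40 mm wide, 34 mm high, with an amber vial (24 mm diameter) and white cap on top, 58 mm high in all. Origin at the centre of its underside (faces 22 mm ahead and behind). About 120 g. Starts 45 to 105 mm short of the end stop.
- carrier2: Second carrier, grey, the same size, right behind carrier1. Starts touching its neighbours or within 0.5 mm of them.
- carrier3: Third carrier, grey, the same size, right behind carrier2.
- carrier4: Last carrier, orange, the same size, right behind carrier3. Push on its free rear face (lane -x side, 40 mm wide, showing from 18 to 42 mm above the bench over the side walls). The row is 176 mm long, so at the end this face lies 176 mm behind the end stop's face. The whole row slides at a few newtons.
- key (a joint): Travel of the green key: 0 released, 0.006 m fully down; sprung, fully down takes about 4 N; springs back when let go.
- key_top (a point): Centre of the top of the green key (28 mm diameter), on the reader box 50 mm beyond the end stop's face; pressed straight down.
- spare: Bystander: a spare grey carrier with a red cap, standing on the bench on the robot's side of the lane, size as the others.
- pen: Bystander: marker pen, 136 mm long, lying on the far side of the lane.
- beaker: Bystander: glass beaker, 68 mm across, 90 mm high, beyond or beside the lane.
- conical: Bystander: conical flask, 84 mm across, 135 mm high, beyond or beside the lane.
- jar: Bystander: amber jar, 72 mm across, 110 mm high, beyond or beside the lane.
- spatula: Bystander: steel spatula, 190 mm long, 5 mm thick, lying to the robot's right.

How it is judged:
By the outcome, as a careful person would: the job done as asked, in the order asked, and still so for the second after the job is handed in, with the robot touching nothing.
It also fails if it takes over 43 s, if anything falls off the work surface, if the arm or the gripper's body presses on something with over 40 N, if the wrist force passes 120 N, or if a joint passes its speed limit or range.

## Working session

There is one attempt and no reset: what is moved stays moved. The work goes in short steps, Python scripts to look and compute and a tool call to move; the robot and the scene stay as the last step left them, time stands still between calls to the robot, and variables do not carry over. Pictures are saved under pics/ and viewed, and the job is handed in when it is done.

Besides the shell and the picture viewer there is one more tool, called after "Call:" as name(argument=value, ...) on one line, values as JSON. drive_tool: Moves the arm, as the interface text tells. Shift numbers are shares of 100 mm and turn numbers shares of 2 pi rad, none past 1 either way. Its arguments: {"type":"object","properties":{"commands":{"type":"array","items":{"type":"array","items":{"type":"number"}}},"grip_force":{"type":"number"}},"required":["commands"]}

```bash
mkdir -p pics; cat > h.py <<'E'
import numpy as np, cv2
from cell import env, viewer
def snap(n,f):
    s=viewer.snapshot(n); cv2.imwrite(f'pics/{f}.png',s['color'][:,:,::-1])
    np.savez(f'{f}.npz',**s); return s
def load(f): return dict(np.load(f'{f}.npz'))
def rays(s,uv):
    uv=np.atleast_2d(np.array(uv,float)); K=np.array([[s['fx'],0,s['cx']],[0,s['fy'],s['cy']],[0,0,1]],float)
    n=cv2.undistortPoints(uv[:,None],K,np.array([float(s['k1']),0,0,0]))[:,0]
    # convention: drawn = (1+k1 r^2)*ray -> same as OpenCV
    return np.c_[n,np.ones(len(n))]@np.array(s['rotation']).T
def onz(s,uv,z):
    d=rays(s,uv); e=np.array(s['eye']); return e+d*((z-e[2])/d[:,2])[:,None]
def dep(s,uv):
    uv=np.atleast_2d(uv); d=rays(s,uv); z=np.array([s['depth'][int(v),int(u)] for u,v in uv]); return np.array(s['eye'])+d*z[:,None]
E
python3 - <<'E'
from h import *
np.set_printoptions(precision=4,suppress=True)
for n in ['scene','top','wrist']:
    s=snap(n,n+'0'); print(n,s['eye'],s['rotation'],s['fx'],s['cx'],s['cy'],s['k1'])
o=env.get_obs();print(o)
E
```

```text
scene [1.3544 0.0685 0.8683] [[-0.0612  0.7089 -0.7026]
 [ 0.998   0.0303 -0.0564]
 [-0.0187 -0.7046 -0.7093]] 468.9598839203879 278.22760089867126 211.646849906417 -0.07817255167860088
top [0.3806 0.0035 1.3001] [[-0.005  -0.9854  0.1701]
 [-1.      0.0037 -0.008 ]
 [ 0.0072 -0.1701 -0.9854]] 415.7654569991545 279.7917643181905 201.9723968348488 0.008216780270684744
wrist [ 0.2955 -0.612   0.375 ] [[ 0.3228 -0.8962 -0.3044]
 [-0.9465 -0.3058 -0.1033]
 [-0.0005  0.3215 -0.9469]] 328.34334327802287 286.6582715178514 214.36597218545324 0.027924949495858026
{'t': 0.15, 'joints': array([66.3587, 33.0205,  1.424 , 82.3742, -0.8604, 64.6868, -3.2378]), 'qd': array([-0.0793, -0.2284,  0.0736, -0.1093,  0.0143, -0.0933,  0.022 ]), 'tau': array([  0.0037, -76.6262,   2.253 , -28.6181,   0.0156,   0.0099,
        -0.    ]), 'ee_pos': array([ 0.2179, -0.6385,  0.2307]), 'eef_rot': array([[ 0.9464,  0.3229, -0.0004],
       [ 0.3229, -0.9464,  0.0012],
       [-0.    , -0.0012, -1.    ]]), 'contact_force': array([ 0.2517, -0.7381,  0.5968]), 'moment': array([-0.0136,  0.0203,  0.0134]), 'grip_width': 0.08502085917052854}
```

View pics/top0.png

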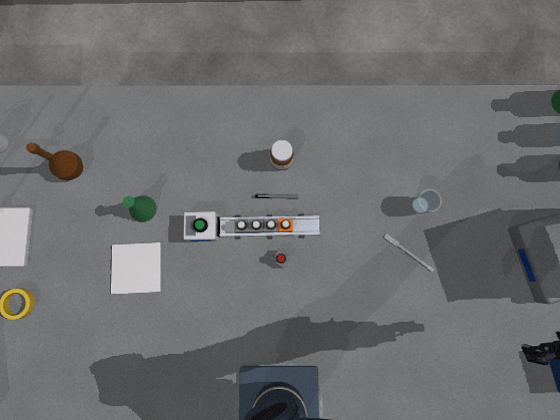

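View pics/scene0.png

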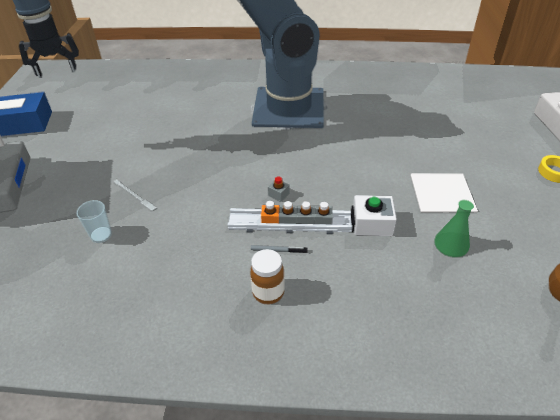

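The top view shows the reader at (200,225) with the green key on it, and the lane running right to (320,226). The orange carrier is at (286,225), the spare at (281,258), the pen at (275,196) and the jar at (282,155). Next I'll measure these.

```bash
python3 - <<'E'
from h import *
np.set_printoptions(precision=4,suppress=True)
for n,(x0,y0,w,h) in {'top0':(175,180,155,90),'scene0':(215,165,190,85)}.items():
    s=load(n); im=s['color'][:,:,::-1]
    cv2.imwrite(f'pics/{n}z.png',cv2.resize(im[y0:y0+h,x0:x0+w],None,fx=4.2,fy=4.2,interpolation=cv2.INTER_CUBIC))
    hsv=cv2.cvtColor(np.ascontiguousarray(im),cv2.COLOR_BGR2HSV)
    H,S,V=cv2.split(hsv)
    ms={'orange':((H>5)&(H<16)&(S>190)&(V>120)),'green':((H>50)&(H<85)&(S>120)&(V>60)),'red':((H<4)|(H>175))&(S>150)&(V>80)}
    white=(S<70)&(V>150); ms['white']=white
    for k,m in ms.items():
        mm=np.zeros_like(m);mm[y0:y0+h,x0:x0+w]=m[y0:y0+h,x0:x0+w]
        c,_=cv2.findContours(mm.astype(np.uint8),cv2.RETR_EXTERNAL,cv2.CHAIN_APPROX_NONE)
        for q in c:
            if cv2.contourArea(q)<12: continue
            M=cv2.moments(q);uv=[M['m10']/M['m00'],M['m01']/M['m00']]
            print(n,k,cv2.contourArea(q),cv2.boundingRect(q),np.round(uv,1),cv2.minAreaRect(q),dep(s,uv)[0])
E
```

```text
top0 orange 43.0 (279, 219, 13, 13) [285.1 226.2] ((285.0, 225.0), (12.0, 12.0), 90.0) [ 0.5203 -0.0221  0.0667]
top0 green 63.0 (195, 220, 10, 10) [199.3 224.3] ((199.5, 224.5), (9.0, 9.0), 90.0) [0.525  0.2307 0.0817]
top0 red 21.0 (278, 255, 6, 6) [280.5 257.7] ((280.5, 257.5), (5.0, 5.0), 90.0) [ 0.4275 -0.0079  0.0565]
top0 white 1767.5 (220, 215, 100, 21) [269.2 225.5] ((269.36566162109375, 225.3798828125), (19.07207489013672, 99.07670593261719), 88.91908264160156) [0.5226 0.0256 0.0664]
top0 white 810.5 (184, 211, 32, 29) [199.5 225. ] ((199.5, 225.0), (28.0, 31.0), 90.0) [0.5222 0.229  0.0878]
scene0 orange 157.0 (262, 205, 17, 18) [269.8 216.2] ((270.0, 213.5), (16.0, 17.0), 0.0) [ 0.5471 -0.0175  0.0364]
scene0 green 82.5 (368, 197, 13, 10) [373.9 201.7] ((374.0, 201.5), (9.0, 12.0), 90.0) [0.5323 0.2343 0.0821]
scene0 red 29.0 (275, 177, 7, 7) [277.9 179.6] ((278.0, 180.0), (6.0, 6.0), 90.0) [ 0.4346 -0.004   0.0583]
scene0 white 15311.5 (215, 165, 190, 85) [308.8 206.3] ((309.5, 206.99996948242188), (188.99996948242188, 83.99998474121094), -0.0) [0.5363 0.078  0.0642]
```

```bash
python3 - <<'E'
from h import *
np.set_printoptions(precision=4,suppress=True)
s=load('top0')
for v in range(205,250,2):
    print(v,[ (int(u),dep(s,(u,v))[0].round(3).tolist()) for u in (190,230,305)])
E
```

```text
205 [(190, [0.596, 0.277, -0.0]), (230, [0.596, 0.151, -0.002]), (305, [0.595, -0.087, -0.001])]
207 [(190, [0.59, 0.277, -0.001]), (230, [0.59, 0.151, -0.0]), (305, [0.588, -0.087, 0.003])]
209 [(190, [0.583, 0.276, 0.001]), (230, [0.583, 0.151, -0.0]), (305, [0.582, -0.086, 0.003])]
211 [(190, [0.578, 0.277, -0.003]), (230, [0.577, 0.15, -0.0]), (305, [0.576, -0.087, -0.001])]
213 [(190, [0.562, 0.264, 0.061]), (230, [0.57, 0.15, -0.001]), (305, [0.57, -0.087, -0.001])]
215 [(190, [0.555, 0.262, 0.068]), (230, [0.564, 0.15, 0.001]), (305, [0.563, -0.086, 0.0])]
217 [(190, [0.549, 0.262, 0.064]), (230, [0.555, 0.148, 0.016]), (305, [0.554, -0.085, 0.016])]
219 [(190, [0.543, 0.262, 0.064]), (230, [0.549, 0.148, 0.015]), (305, [0.55, -0.086, 0.005])]
221 [(190, [0.537, 0.262, 0.067]), (230, [0.543, 0.149, 0.012]), (305, [0.543, -0.086, 0.008])]
223 [(190, [0.531, 0.262, 0.065]), (230, [0.538, 0.149, 0.008]), (305, [0.537, -0.085, 0.009])]
225 [(190, [0.525, 0.261, 0.066]), (230, [0.531, 0.149, 0.006]), (305, [0.53, -0.085, 0.011])]
227 [(190, [0.519, 0.261, 0.064]), (230, [0.525, 0.1
[... 394 characters left out ...]
), (305, [0.5, -0.086, -0.002])]
237 [(190, [0.49, 0.261, 0.061]), (230, [0.494, 0.149, 0.001]), (305, [0.493, -0.085, 0.005])]
239 [(190, [0.485, 0.263, 0.052]), (230, [0.488, 0.149, 0.002]), (305, [0.487, -0.085, 0.001])]
241 [(190, [0.482, 0.273, 0.003]), (230, [0.482, 0.149, -0.004]), (305, [0.481, -0.085, -0.003])]
243 [(190, [0.476, 0.273, 0.001]), (230, [0.476, 0.149, -0.001]), (305, [0.474, -0.085, 0.006])]
245 [(190, [0.47, 0.273, 0.001]), (230, [0.47, 0.149, 0.0]), (305, [0.468, -0.085, 0.001])]
247 [(190, [0.464, 0.272, 0.002]), (230, [0.463, 0.149, -0.001]), (305, [0.462, -0.085, 0.001])]
249 [(190, [0.458, 0.273, 0.0]), (230, [0.457, 0.148, 0.004]), (305, [0.456, -0.085, -0.0])]
```

View pics/top0z.png

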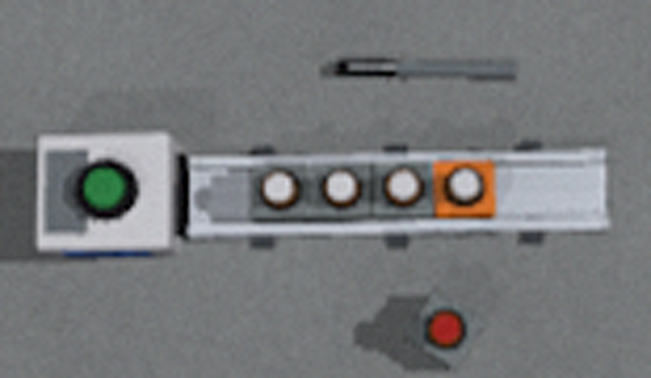

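View pics/scene0z.png

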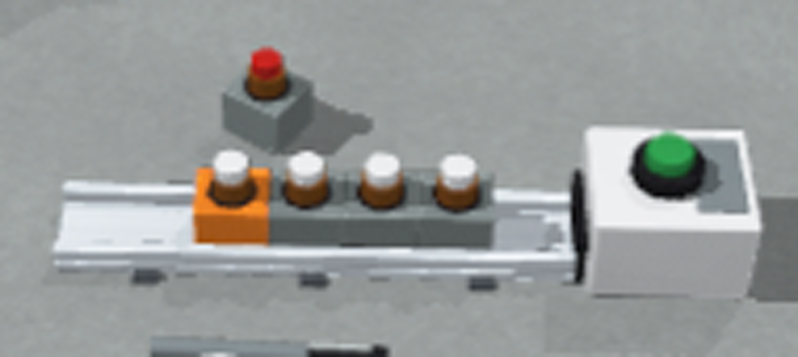

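The zooms show the row already touching, about 60 mm short of the stop, with the spare and pen clear of the lane. Next I'll fit the lane's edges.

```bash
python3 - <<'E'
from h import *
np.set_printoptions(precision=4,suppress=True)
s=load('top0'); g=cv2.cvtColor(s['color'],cv2.COLOR_RGB2GRAY).astype(float)
def cross(p,th):
    i=[k for k in range(len(p)-1) if p[k]<th<=p[k+1]][0]; return i+(th-p[i])/(p[i+1]-p[i])
far=[];near=[]
for u in range(228,314,4):
    p=g[206:222,u]; far.append((u,206+cross(p,150)))
    p=g[230:246,u][::-1]; near.append((u,245-cross(p,150)))
F=onz(s,far,.018);N=onz(s,near,.018)
for n,P in (('far',F),('near',N)):
    c=np.polyfit(P[:,1],P[:,0],1); print(n,c,'x at y .03:',np.polyval(c,.03),'rms',np.std(P[:,0]-np.polyval(c,P[:,1])))
print(g[224:227,312:326].mean(0).round(), g[224:227,212:226].mean(0).round(),g[224:227,178:192].mean(0).round())
for v in (221,231):print('orange row',v,s['color'][v,274:298].tolist())
print('end open', onz(s,[(319.5,225)],.008), 'stop line z36',onz(s,[(217,225),(220,225)],.036), 'reader far z62', onz(s,[(183.5,225),(216.5,225)],.062))
print('green top z?',onz(s,[(199.5,224.5)],.08), 'orange rear z42',onz(s,[(291.8,226)],.042),onz(s,[(278.8,226)],.042),'cap z66',onz(s,[(285.0,224.)],.066))
s=load('scene0')
print('scene green',onz(s,[(373.9,201.7)],.08))
print('red',onz(s,[(277.9,179.6)],.06))
E
```

```text
far [-0.0143  0.5571] x at y .03: 0.5566707896739509 rms 0.0007341277651769669
near [-0.0132  0.4998] x at y .03: 0.4993908897557855 rms 0.0006166322814266886
[186. 188. 186. 188. 187. 191. 197. 138. 115. 122. 122. 120. 121. 123.] [193. 196. 195. 157.  91.  41.  16.   4. 168. 165. 140. 130. 131. 134.] [ 80.  80.  83.  82.  79.  90. 186. 152. 108. 103. 104. 107.  80.  72.]
orange row 221 [[73, 72, 72], [98, 103, 104], [102, 108, 111], [106, 118, 123], [170, 107, 76], [181, 94, 35], [180, 96, 39], [157, 84, 30], [98, 59, 33], [133, 135, 144], [167, 170, 175], [191, 194, 199], [190, 189, 193], [169, 170, 175], [109, 102, 104], [137, 77, 44], [186, 100, 38], [208, 110, 44], [187, 127, 87], [168, 162, 166], [166, 173, 182], [165, 170, 178], [162, 167, 177], [174, 177, 188]]
orange row 231 [[84, 89, 88], [78, 82, 85], [82, 88, 89], [78, 87, 89], [85, 59, 51], [145, 75, 26], [153, 79, 17], [151, 75, 20], [132, 64, 13], [129, 64, 21], [128, 68, 27], [128, 69, 27], [130, 69, 26], [124, 60, 13], [119, 56, 14], [113, 49, 2], [118, 52, 10], [116, 56, 15], [146, 108, 84], [158, 153, 158], [157, 163, 175], [159, 162, 169], [154, 160, 169], [159, 165, 173]]
end open [[ 0.5301 -0.1307  0.008 ]] stop line z36 [[0.5282 0.1853 0.036 ]
 [0.5282 0.1762 0.036 ]] reader far z62 [[0.5256 0.2815 0.062 ]
 [0.5252 0.1831 0.062 ]]
green top z? [[0.5248 0.2305 0.08  ]] orange rear z42 [[ 0.5235 -0.0428  0.042 ]] [[ 0.5236 -0.0033  0.042 ]] cap z66 [[ 0.5268 -0.0217  0.066 ]]
scene green [[0.5299 0.2348 0.08  ]]
red [[ 0.4362 -0.0038  0.06  ]]
```

Checks against the given sizes:

| Quantity | Measured |
|---|---|
| Lane outer width | 57.3 mm (58 given) |
| Lane length | agrees with 310 mm |
| Feed direction | about (-0.014, 1) |
| Orange rear face | y ≈ -0.043 |
| Stop face | y ≈ 0.178 |
| Key | about (0.526, 0.231) |

I'll approach now, turning the tool so its x axis points along the feed, with the fingers shut.

Call:
drive_tool(commands=[[0.3,-0.3,0,0,0,-0.02,0],[0.6,-0.6,0,0,0,-0.04,0],[1,-0.9,0,0,0,-0.06,0],[1,-0.9,0,0,0,-0.08,0],[1,-0.9,0,0,0,-0.1,0],[1,-0.9,0,0,0,-0.12,0],[1,-0.9,0,0,0,-0.14,0],[1,-0.9,0,0,0,-0.16,0],[1,-0.9,0,0,0,-0.18,0],[1,-0.9,0,0,0,-0.2,0]], grip_force=30)

```text
t: 0.98
ee_pos: [0.2834, -0.5213, 0.2311]
eef_rot: [[-0.014, 1.0, -0.0], [1.0, 0.014, 0.0], [0.0, -0.0, -1.0]]
contact_force: [-0.5, -0.3, -0.4]
grip_width: 0.0002
```

Call:
drive_tool(commands=[[0.35,0.2,0,0,0,0,0],[0.7,0.4,0,0,0,0,0],[1,0.6,0,0,0,0,0]])

```text
t: 1.23
ee_pos: [0.3428, -0.4192, 0.2309]
eef_rot: [[-0.007, 1.0, -0.0], [1.0, 0.007, 0.001], [0.001, -0.0, -1.0]]
contact_force: [1.3, -0.3, -0.4]
grip_width: -0.0003
```

Call:
drive_tool(commands=[[0.35,0.2,0,0,0,0,0],[0.7,0.4,0,0,0,0,0],[1,0.6,0,0,0,0,0]])

```text
t: 1.48
ee_pos: [0.4024, -0.3179, 0.2313]
eef_rot: [[-0.009, 1.0, -0.0], [1.0, 0.009, 0.0], [0.0, -0.0, -1.0]]
contact_force: [1.0, -0.4, -0.0]
grip_width: -0.0002
```

Call:
drive_tool(commands=[[0.35,0.2,0,0,0,0,0],[0.7,0.4,0,0,0,0,0],[1,0.6,0,0,0,0,0]])

```text
t: 1.73
ee_pos: [0.4617, -0.2174, 0.2314]
eef_rot: [[-0.009, 1.0, -0.0], [1.0, 0.009, 0.0], [0.0, -0.0, -1.0]]
contact_force: [1.2, -0.5, -0.1]
grip_width: -0.0003
```

Call:
drive_tool(commands=[[0.3,0.2,0,0,0,0,0],[0.6,0.4,0,0,0,0,0],[0.9,0.6,0,0,0,0,0],[0.9,0.6,0,0,0,0,0]])

```text
t: 2.07
ee_pos: [0.524, -0.1216, 0.2315]
eef_rot: [[-0.017, 1.0, 0.003], [1.0, 0.017, 0.004], [0.004, 0.003, -1.0]]
contact_force: [0.1, 1.6, 0.4]
grip_width: 0.0003
```

Call:
drive_tool(commands=[[0.2,0.03,0.3,0,0,0,0],[0.45,0.06,0.6,0,0,0,0],[0.45,0.06,0.9,0,0,0,0],[0.45,0.06,1,0,0,0,0],[0.45,0.06,1,0,0,0,0]])

```text
t: 2.48
ee_pos: [0.5243, -0.0849, 0.1291]
eef_rot: [[-0.008, 1.0, -0.005], [1.0, 0.008, 0.0], [0.0, -0.005, -1.0]]
contact_force: [0.2, -1.8, 0.3]
grip_width: -0.0004
```

```bash
python3 - <<'E'
from h import *
s=snap('wrist','wrist1'); print(s['eye'],s['rotation'],env.get_obs()['ee_pos'],env.get_obs()['contact_force'])
E
```

```text
[ 0.52378986 -0.00232855  0.27357047] [[ 0.99995074  0.00954739 -0.00271385]
 [ 0.00816798 -0.94686858 -0.32151699]
 [-0.00563931  0.32147898 -0.94689992]] [ 0.52540614 -0.08523749  0.13083589] [-0.42773895 -0.40704522  0.08218895]
```

View pics/wrist1.png

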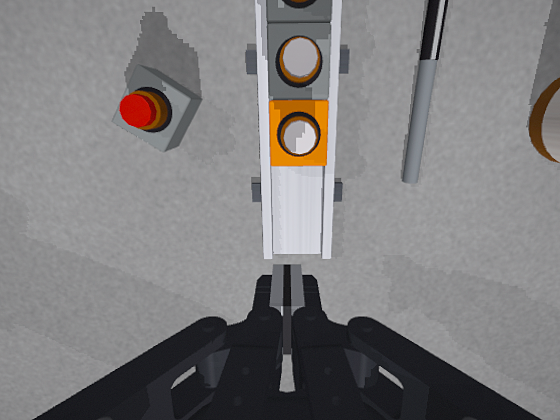

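The wrist view shows the orange block at columns 271–328 with its rear edge at row 166. The lane's rear end is at row 258 and the shut fingertips are at about (288,268).

```bash
python3 - <<'E'
from h import *
np.set_printoptions(precision=4,suppress=True)
s=load('wrist1')
print(onz(s,[(271.5,166),(328,166),(299.8,166)],.042),'top'); print('lane walls outer near orange',onz(s,[(259.5,190),(334,190)],.018))
print('lane walls outer rear',onz(s,[(263.5,255),(331.5,255)],.018))
print(s['color'][160:172,285].tolist())
o=env.get_obs();print(o['ee_pos'],o['t'],o['eef_rot'])
E
```

```text
[[ 0.5121 -0.0448  0.042 ]
 [ 0.5521 -0.0445  0.042 ]
 [ 0.5321 -0.0447  0.042 ]] top
lane walls outer near orange [[ 0.5011 -0.0687  0.018 ]
 [ 0.5608 -0.0681  0.018 ]]
lane walls outer rear [[ 0.5035 -0.1261  0.018 ]
 [ 0.5618 -0.1255  0.018 ]]
[[229, 136, 0], [229, 135, 0], [229, 135, 0], [229, 135, 0], [231, 134, 0], [222, 131, 21], [200, 176, 169], [204, 214, 230], [205, 208, 217], [204, 207, 215], [204, 208, 215], [204, 208, 214]]
[ 0.5254 -0.0852  0.1308] 2.5333 [[-0.0074  1.     -0.0024]
 [ 1.      0.0074 -0.0002]
 [-0.0002 -0.0024 -1.    ]]
```

Call:
drive_tool(commands=[[0,0.05,0.3,0,0,0,0],[0,0.05,0.5,0,0,0,0],[0,0.05,0.7,0,0,0,0],[0,0.05,0.8,0,0,0,0],[0,0.05,0.8,0,0,0,0],[0,0.05,0.8,0,0,0,0]])

```text
t: 3.03
ee_pos: [0.5317, -0.085, 0.0524]
eef_rot: [[-0.007, 1.0, 0.001], [1.0, 0.007, -0.0], [-0.0, 0.001, -1.0]]
contact_force: [-0.6, 1.1, 0.2]
grip_width: 0.0003
```

```bash
python3 - <<'E'
from h import *
s=snap('wrist','wrist2');o=env.get_obs(); print(o)
E
```

```text
{'t': 3.0833, 'joints': array([ 16.72994294,  35.47801158, -19.05587561, 113.82131898,
        20.00097958,  33.72507911, -15.38708423]), 'qd': array([-0.134316  , -0.55447217, -0.1476478 ,  0.06963217,  0.0822015 ,
       -0.189066  , -0.16613718]), 'tau': array([ 1.54271425e-02, -6.56183267e+01, -3.45442951e+00, -1.61941910e+01,
        3.41904571e-02, -5.39902830e-03, -9.64171195e-03]), 'ee_pos': array([ 0.53201597, -0.0849049 ,  0.05277615]), 'eef_rot': array([[-7.24446410e-03,  9.99971910e-01,  1.92263313e-03],
       [ 9.99973650e-01,  7.24534556e-03, -4.51895709e-04],
       [-4.65813157e-04,  1.91930872e-03, -9.99998050e-01]]), 'contact_force': array([0.41401038, 0.25147453, 0.13813103]), 'moment': array([-0.01718475, -0.00793026,  0.00297024]), 'grip_width': 2.0561070192933038e-05}
```

View pics/wrist2.png

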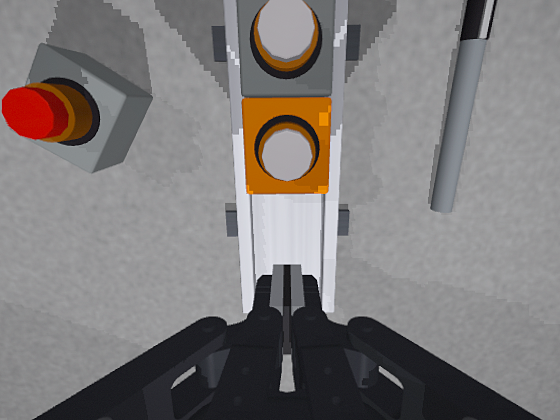

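The fingertips line up with the orange carrier's centre (column about 287). I'll descend to about 21 mm and close most of the gap.

Call:
drive_tool(commands=[[0,0,0.15,0,0,-0.001,0],[0,0,0.25,0,0,-0.001,0],[0,0,0.32,0,0,-0.001,0],[0,0,0.32,0,0,-0.001,0],[0.1,0,0.32,0,0,-0.001,0],[0.2,0,0.32,0,0,-0.001,0],[0.23,0,0.32,0,0,-0.001,0],[0.23,0,0.32,0,0,-0.001,0],[0.23,0,0.32,0,0,-0.001,0]])

```text
t: 3.83
ee_pos: [0.5311, -0.0607, 0.0197]
eef_rot: [[-0.016, 1.0, 0.0], [1.0, 0.016, -0.0], [-0.0, 0.0, -1.0]]
contact_force: [-0.2, 0.2, 0.9]
grip_width: 0.0
```

```bash
python3 - <<'E'
from h import *
s=snap('wrist','wrist3');s=snap('scene','scene3');o=env.get_obs(); print(o['ee_pos'],o['contact_force'],o['eef_rot'])
E
```

```text
[ 0.5309679  -0.0615937   0.01948778] [ 0.74501742  0.91734625 -0.01284945] [[-1.42214770e-02  9.99898843e-01  2.32867007e-04]
 [ 9.99898813e-01  1.42215542e-02 -3.32987043e-04]
 [-3.36265089e-04  2.28107877e-04 -9.99999917e-01]]
```

View pics/wrist3.png

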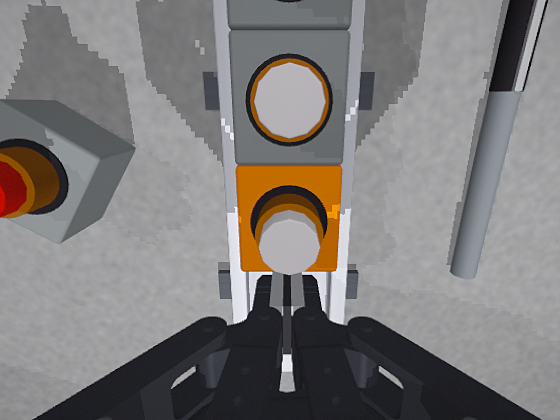

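The wrist view shows the fingers about 6 mm behind the orange rear face (row 272) and centred. I'll start the slow push.

Call:
drive_tool(commands=[[0.01,0,0,0,0,0,0],[0.02,0,0,0,0,0,0],[0.03,0,0,0,0,0,0],[0.04,0,0,0,0,0,0],[0.05,0,0,0,0,0,0],[0.06,0,0,0,0,0,0],[0.07,0,0,0,0,0,0],[0.08,0,0,0,0,0,0],[0.09,0,0,0,0,0,0],[0.1,0,0,0,0,0,0]])

```text
t: 4.77
ee_pos: [0.5307, -0.0517, 0.0193]
eef_rot: [[-0.014, 1.0, -0.0], [1.0, 0.014, -0.0], [-0.0, -0.0, -1.0]]
contact_force: [0.5, -2.4, -0.7]
grip_width: -0.0
```

Call:
drive_tool(commands=[[0.012,0,0,0,0,0,0],[0.024,0,0,0,0,0,0],[0.036,0,0,0,0,0,0],[0.048,0,0,0,0,0,0],[0.06,0,0,0,0,0,0],[0.072,0,0,0,0,0,0],[0.084,0,0,0,0,0,0],[0.096,0,0,0,0,0,0],[0.108,0,0,0,0,0,0],[0.12,0,0,0,0,0,0]])

```text
t: 5.6
ee_pos: [0.5306, -0.0392, 0.0193]
eef_rot: [[-0.014, 1.0, -0.0], [1.0, 0.014, 0.0], [0.0, -0.0, -1.0]]
contact_force: [-0.1, -2.1, 0.8]
grip_width: 0.0002
```

```bash
python3 - <<'E'
from h import *
s=snap('wrist','wrist4');o=env.get_obs(); print(o['ee_pos'],o['contact_force'])
E
```

```text
[ 0.53057167 -0.0388825   0.01930308] [-0.41947594 -2.06598016 -0.47640231]
```

View pics/wrist4.png

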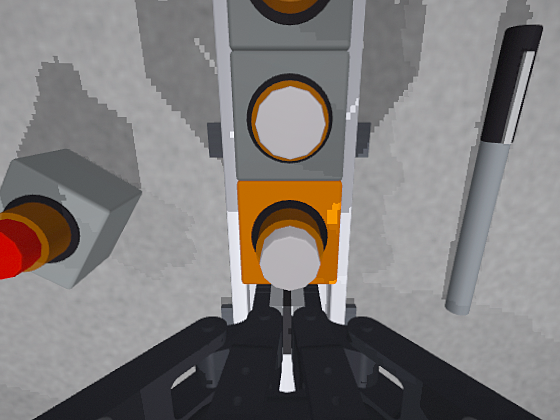

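The row is moving as one train at about 2 N. I'll keep the same pace.

Call:
drive_tool(commands=[[0.012,0,0,0,0,0,0],[0.024,0,0,0,0,0,0],[0.036,0,0,0,0,0,0],[0.048,0,0,0,0,0,0],[0.06,0,0,0,0,0,0],[0.072,0,0,0,0,0,0],[0.084,0,0,0,0,0,0],[0.096,0,0,0,0,0,0],[0.108,0,0,0,0,0,0],[0.12,0,0,0,0,0,0]])

```text
t: 6.48
ee_pos: [0.5303, -0.0273, 0.0193]
eef_rot: [[-0.014, 1.0, -0.0], [1.0, 0.014, 0.0], [0.0, -0.0, -1.0]]
contact_force: [0.1, -1.8, -0.2]
grip_width: 0.0
```

Call:
drive_tool(commands=[[0.01,0,0,0,0,0,0],[0.02,0,0,0,0,0,0],[0.03,0,0,0,0,0,0],[0.04,0,0,0,0,0,0],[0.05,0,0,0,0,0,0],[0.06,0,0,0,0,0,0],[0.07,0,0,0,0,0,0],[0.08,0,0,0,0,0,0]])

```text
t: 7.15
ee_pos: [0.5303, -0.0193, 0.0193]
eef_rot: [[-0.014, 1.0, -0.0], [1.0, 0.014, 0.0], [0.0, -0.0, -1.0]]
contact_force: [0.5, -1.5, -1.4]
grip_width: -0.0004
```

```bash
python3 - <<'E'
from h import *
s=snap('wrist','wrist5');s=snap('scene','scene5');o=env.get_obs(); print(o['ee_pos'],o['contact_force'],o['t'])
cv2.imwrite('pics/scene5z.png',cv2.resize(s['color'][165:250,215:405,::-1],None,fx=4.2,fy=4.2,interpolation=cv2.INTER_CUBIC))
E
```

```text
[ 0.53030279 -0.01901277  0.01930508] [-0.16263607 -1.27436045 -0.7448539 ] 7.25
```

View pics/scene5z.png

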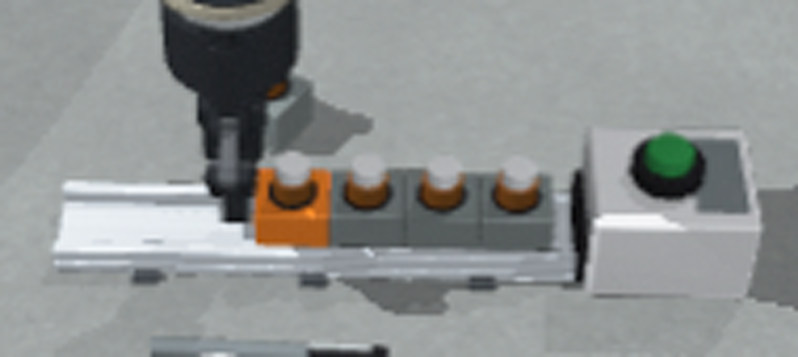

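The scene zoom shows the train still together, with the front carrier's edge at (553,215) about 10–14 mm short of the stop at (578,215). I'll go slower now.

Call:
drive_tool(commands=[[0.007,0,0,0,0,0,0],[0.014,0,0,0,0,0,0],[0.021,0,0,0,0,0,0],[0.028,0,0,0,0,0,0],[0.035,0,0,0,0,0,0],[0.042,0,0,0,0,0,0],[0.049,0,0,0,0,0,0],[0.056,0,0,0,0,0,0],[0.063,0,0,0,0,0,0],[0.07,0,0,0,0,0,0]])

```text
t: 8.08
ee_pos: [0.5302, -0.0123, 0.0193]
eef_rot: [[-0.014, 1.0, -0.0], [1.0, 0.014, 0.0], [0.0, -0.0, -1.0]]
contact_force: [0.3, -2.1, 0.2]
grip_width: -0.0001
```

Call:
drive_tool(commands=[[0.004,0,0,0,0,0,0],[0.008,0,0,0,0,0,0],[0.012,0,0,0,0,0,0],[0.016,0,0,0,0,0,0],[0.02,0,0,0,0,0,0]])

```text
t: 8.5
ee_pos: [0.5302, -0.0103, 0.0193]
eef_rot: [[-0.014, 1.0, 0.0], [1.0, 0.014, 0.0], [0.0, 0.0, -1.0]]
contact_force: [0.1, -3.3, 0.8]
grip_width: 0.0002
```

Call:
drive_tool(commands=[[0.004,0,0,0,0,0,0],[0.008,0,0,0,0,0,0],[0.012,0,0,0,0,0,0]])

```text
t: 8.75
ee_pos: [0.5301, -0.0091, 0.0193]
eef_rot: [[-0.014, 1.0, -0.0], [1.0, 0.014, 0.0], [0.0, -0.0, -1.0]]
contact_force: [0.6, -3.0, -0.2]
grip_width: -0.0004
```

Call:
drive_tool(commands=[[0.004,0,0,0,0,0,0],[0.008,0,0,0,0,0,0],[0.012,0,0,0,0,0,0]])

```text
t: 9.0
ee_pos: [0.5301, -0.0079, 0.0193]
eef_rot: [[-0.014, 1.0, -0.0], [1.0, 0.014, 0.0], [0.0, -0.0, -1.0]]
contact_force: [0.2, -3.0, 0.4]
grip_width: 0.0001
```

```bash
python3 - <<'E'
from h import *
s=snap('wrist','wrist6');s=snap('scene','scene6');o=env.get_obs(); print(o['ee_pos'],o['contact_force'],o['t'])
cv2.imwrite('pics/scene6z.png',cv2.resize(s['color'][165:250,215:405,::-1],None,fx=4.2,fy=4.2,interpolation=cv2.INTER_CUBIC))
E
```

```text
[ 0.53013235 -0.00784982  0.01931967] [-0.79629114 -2.36072111  1.03442461] 9.1
```

View pics/scene6z.png

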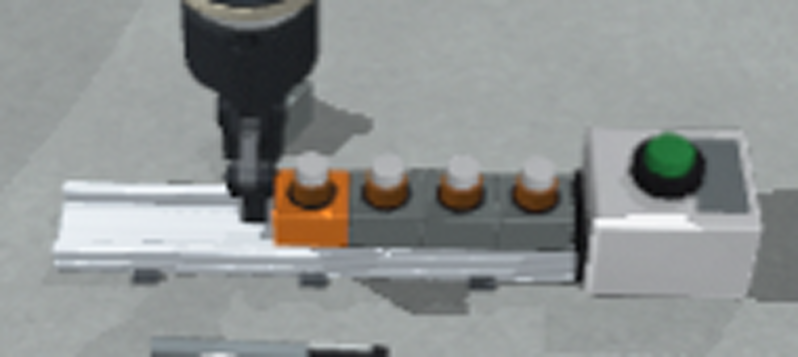

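The front carrier's edge at (575,215) is now about at the stop. I'll take small steps until the force rises.

Call:
drive_tool(commands=[[0.003,0,0,0,0,0,0],[0.006,0,0,0,0,0,0]])

```text
t: 9.27
ee_pos: [0.5301, -0.0074, 0.0193]
eef_rot: [[-0.014, 1.0, -0.0], [1.0, 0.014, -0.0], [-0.0, -0.0, -1.0]]
contact_force: [0.7, -3.2, -0.4]
grip_width: 0.0
```

Call:
drive_tool(commands=[[0.003,0,0,0,0,0,0],[0.006,0,0,0,0,0,0]])

```text
t: 9.43
ee_pos: [0.5301, -0.0068, 0.0193]
eef_rot: [[-0.014, 1.0, 0.0], [1.0, 0.014, 0.0], [0.0, 0.0, -1.0]]
contact_force: [-0.4, -2.2, 0.7]
grip_width: 0.0001
```

Call:
drive_tool(commands=[[0.003,0,0,0,0,0,0],[0.006,0,0,0,0,0,0]])

```text
t: 9.6
ee_pos: [0.5301, -0.0062, 0.0193]
eef_rot: [[-0.014, 1.0, -0.0], [1.0, 0.014, 0.0], [0.0, -0.0, -1.0]]
contact_force: [-0.3, -2.6, 0.0]
grip_width: -0.0001
```

Call:
drive_tool(commands=[[0.003,0,0,0,0,0,0],[0.006,0,0,0,0,0,0]])

```text
t: 9.77
ee_pos: [0.5301, -0.0056, 0.0193]
eef_rot: [[-0.014, 1.0, 0.0], [1.0, 0.014, 0.0], [0.0, 0.0, -1.0]]
contact_force: [0.2, -2.0, 0.2]
grip_width: 0.0002
```

Call:
drive_tool(commands=[[0.003,0,0,0,0,0,0],[0.006,0,0,0,0,0,0]])

```text
t: 9.93
ee_pos: [0.5301, -0.0052, 0.0193]
eef_rot: [[-0.014, 1.0, -0.0], [1.0, 0.014, -0.0], [-0.0, -0.0, -1.0]]
contact_force: [0.3, -4.1, -1.0]
grip_width: -0.0002
```

Call:
drive_tool(commands=[[0.003,0,0,0,0,0,0],[0.006,0,0,0,0,0,0]])

```text
t: 10.1
ee_pos: [0.53, -0.0052, 0.0193]
eef_rot: [[-0.014, 1.0, -0.0], [1.0, 0.014, -0.001], [-0.001, -0.0, -1.0]]
contact_force: [1.1, -6.4, 0.3]
grip_width: -0.0004
```

The tip has stalled at y = -0.0052 and the force is climbing, so the train has reached the stop. I'll press a little more to confirm and look.

Call:
drive_tool(commands=[[0.003,0,0,0,0,0,0],[0.006,0,0,0,0,0,0],[0.006,0,0,0,0,0,0]])

```text
t: 10.35
ee_pos: [0.53, -0.0052, 0.0193]
eef_rot: [[-0.013, 1.0, -0.0], [1.0, 0.013, -0.001], [-0.001, -0.0, -1.0]]
contact_force: [0.1, -7.8, 0.6]
grip_width: 0.0001
```

```bash
python3 - <<'E'
from h import *
s=snap('wrist','wrist7');o=env.get_obs(); print(o['ee_pos'],o['contact_force'],o['t'])
E
```

```text
[ 0.53004428 -0.0051751   0.0193286 ] [ 0.80782155 -7.02907473  1.13910922] 10.4
```

View pics/wrist7.png

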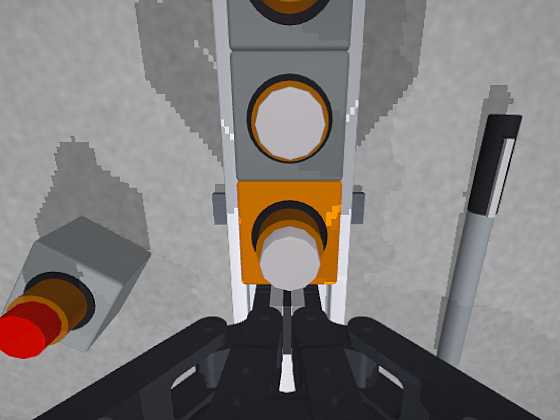

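Same picture as during the push: orange rear edge at row 283, no gaps, and the force holding at about 7.5 N. I'll back off straight, then lift.

Call:
drive_tool(commands=[[-0.02,0,0,0,0,0,0],[-0.06,0,0,0,0,0,0],[-0.13,0,0,0,0,0,0],[-0.22,0,0,0,0,0,0],[-0.25,0,0,0,0,0,0],[-0.25,0,-0.2,0,0,0,0],[-0.25,0,-0.5,0,0,0,0],[-0.25,0,-0.8,0,0,0,0],[-0.25,0,-1,0,0,0,0],[-0.25,0,-1,0,0,0,0]])

```text
t: 11.23
ee_pos: [0.5325, -0.0291, 0.1232]
eef_rot: [[-0.014, 1.0, 0.006], [1.0, 0.014, 0.0], [-0.0, 0.006, -1.0]]
contact_force: [-0.1, 0.4, -0.4]
grip_width: -0.0001
```

Call:
drive_tool(commands=[[0,0,-0.2,0,0,0,0],[0,0,-0.5,0,0,0,0],[0,0,-0.6,0,0,0,0],[0.2,0,-0.6,0,0,0,0],[0.5,0,-0.6,0,0,0,0],[0.8,0,-0.6,0,0,0,0],[1,0,-0.6,0,0,0,0],[1,0,-0.6,0,0,0,0]])

```text
t: 11.9
ee_pos: [0.5286, 0.0763, 0.1791]
eef_rot: [[-0.02, 1.0, 0.0], [1.0, 0.02, 0.003], [0.003, 0.0, -1.0]]
contact_force: [0.3, 0.6, -0.1]
grip_width: 0.0002
```

```bash
python3 - <<'E'
from h import *
s=snap('wrist','wrist8');o=env.get_obs(); print(o['ee_pos'],o['contact_force'],o['t'])
s=snap('scene','scene8')
cv2.imwrite('pics/scene8z.png',cv2.resize(s['color'][165:250,215:405,::-1],None,fx=4.2,fy=4.2,interpolation=cv2.INTER_CUBIC))
E
```

```text
[0.52866055 0.07350873 0.17886604] [ 0.87223759 -0.64979835 -0.17564742] 11.95
```

View pics/wrist8.png

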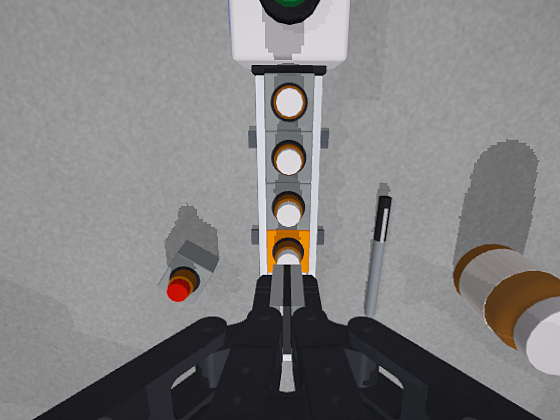

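View pics/scene8z.png

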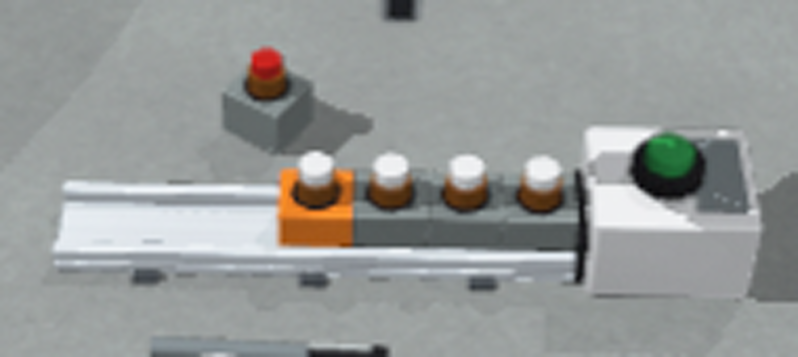

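The wrist view shows the row closed up from the stop (row 72) to the orange rear, with no gaps. The bystanders haven't moved. On to the key.

Call:
drive_tool(commands=[[0.2,0,0,0,0,0,0],[0.4,0,0,0,0,0,0],[0.6,0,0,0,0,0,0],[0.7,0,0,0,0,0,0],[0.7,0,0,0,0,0,0],[0.7,0,0,0,0,0,0]])

```text
t: 12.5
ee_pos: [0.528, 0.1399, 0.179]
eef_rot: [[-0.014, 1.0, -0.0], [1.0, 0.014, -0.001], [-0.001, -0.001, -1.0]]
contact_force: [-0.2, -0.8, 0.1]
grip_width: 0.0001
```

```bash
python3 - <<'E'
from h import *
np.set_printoptions(precision=4,suppress=True)
s=snap('wrist','wrist9');o=env.get_obs(); print(o['ee_pos'],o['contact_force'],o['t'])
hsv=cv2.cvtColor(s['color'],cv2.COLOR_RGB2HSV);H,S,V=cv2.split(hsv)
m=((H>45)&(H<90)&(S>120)&(V>50)).astype(np.uint8);m[260:]=0
c,_=cv2.findContours(m,cv2.RETR_EXTERNAL,cv2.CHAIN_APPROX_NONE)
for q in c:
    if cv2.contourArea(q)>100:
        (u,v),r=cv2.minEnclosingCircle(q); print(cv2.boundingRect(q),u,v,r,dep(s,(u,v)),onz(s,[(u,v),(u-r,v),(u+r,v)],.080))
E
```

```text
[0.5281 0.1393 0.179 ] [-0.6802  0.285  -0.0309] 12.55
(268, 66, 41, 44) 287.2900085449219 87.8451156616211 21.91204071044922 [[0.5265 0.2316 0.0858]] [[0.5265 0.2318 0.08  ]
 [0.5114 0.2316 0.08  ]
 [0.5416 0.232  0.08  ]]
```

View pics/wrist9.png

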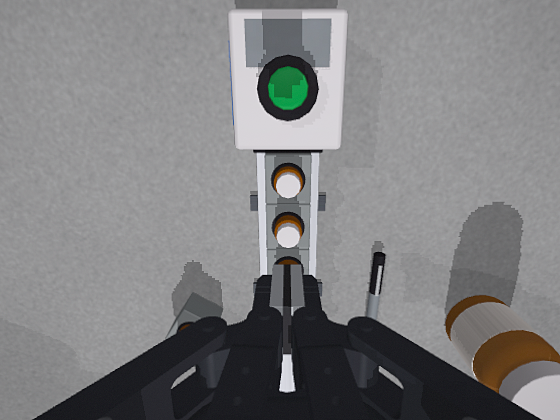

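The wrist view shows the key at pixel (287,88), which gives (0.5265, 0.2317) with its top at about z 0.083. This agrees with the top view. I'll move over it and come down to about 0.095.

Call:
drive_tool(commands=[[0.2,0,0,0,0,0,0],[0.45,0,0,0,0,0,0],[0.7,0,0,0,0,0,0],[0.924,0,0,0,0,0,0],[0.924,0,0.2,0,0,0,0],[0.924,0,0.5,0,0,0,0],[0.924,0,0.75,0,0,0,0],[0.924,0,0.83,0,0,0,0],[0.924,0,0.83,0,0,0,0],[0.924,0,0.83,0,0,0,0]])

```text
t: 13.38
ee_pos: [0.5272, 0.2327, 0.0968]
eef_rot: [[-0.013, 1.0, -0.0], [1.0, 0.013, -0.0], [-0.0, -0.0, -1.0]]
contact_force: [0.1, 0.7, 0.8]
grip_width: 0.0003
```

```bash
python3 - <<'E'
from h import *
s=snap('scene','scene10');o=env.get_obs(); print(o['ee_pos'],o['contact_force'],o['t'])
cv2.imwrite('pics/scene10z.png',cv2.resize(s['color'][145:250,305:455,::-1],None,fx=5,fy=5,interpolation=cv2.INTER_CUBIC))
E
```

```text
[0.52756026 0.23320016 0.09747452] [-0.21028718  0.34575845 -0.10445119] 13.4333
```

View pics/scene10z.png

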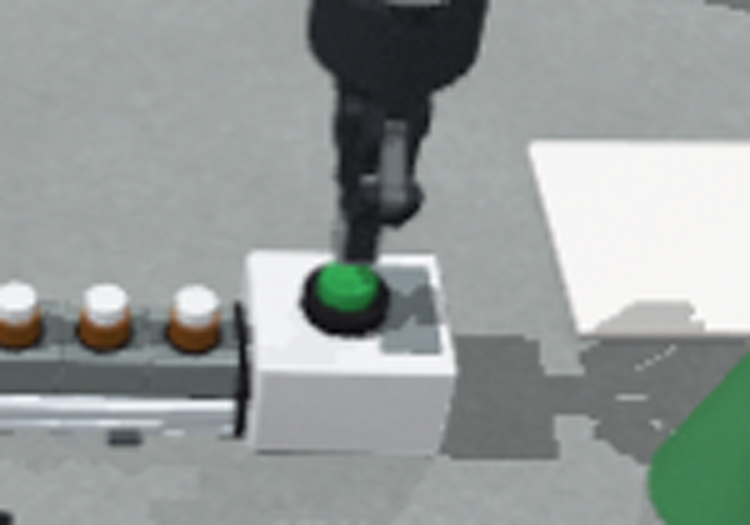

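The fingertip is above the key, just slightly toward the display side, so I'll correct by about 1.5 mm while going down slowly.

Call:
drive_tool(commands=[[-0.015,-0.005,0.03,0,0,0,0],[-0.015,-0.005,0.06,0,0,0,0],[-0.015,-0.005,0.08,0,0,0,0],[-0.015,-0.005,0.1,0,0,0,0],[-0.015,-0.005,0.11,0,0,0,0],[-0.015,-0.005,0.12,0,0,0,0]])

```text
t: 13.93
ee_pos: [0.5262, 0.2322, 0.0843]
eef_rot: [[-0.014, 1.0, 0.0], [1.0, 0.014, 0.0], [0.0, 0.0, -1.0]]
contact_force: [0.4, -0.7, -0.6]
grip_width: -0.0001
```

Call:
drive_tool(commands=[[0,0,0.01,0,0,0,0],[0,0,0.02,0,0,0,0],[0,0,0.03,0,0,0,0]])

```text
t: 14.18
ee_pos: [0.5262, 0.2322, 0.0813]
eef_rot: [[-0.014, 1.0, 0.0], [1.0, 0.014, 0.0], [0.0, 0.0, -1.0]]
contact_force: [-0.8, -0.7, 2.2]
grip_width: -0.0003
```

Call:
drive_tool(commands=[[0,0,0.01,0,0,0,0],[0,0,0.02,0,0,0,0],[0,0,0.03,0,0,0,0]])

```text
t: 14.43
ee_pos: [0.5262, 0.2321, 0.0783]
eef_rot: [[-0.014, 1.0, 0.0], [1.0, 0.014, 0.0], [0.0, 0.0, -1.0]]
contact_force: [-0.4, 0.5, 3.6]
grip_width: 0.0001
```

The key is yielding on its spring. I'll continue until it bottoms out.

Call:
drive_tool(commands=[[0,0,0.008,0,0,0,0],[0,0,0.015,0,0,0,0],[0,0,0.015,0,0,0,0]])

```text
t: 14.68
ee_pos: [0.5263, 0.2322, 0.0779]
eef_rot: [[-0.014, 1.0, 0.001], [1.0, 0.014, -0.0], [-0.0, 0.001, -1.0]]
contact_force: [-4.0, -2.0, 15.9]
grip_width: 0.0002
```

Call:
drive_tool(commands=[[0,0,0.007,0,0,0,0],[0,0,0.015,0,0,0,0],[0,0,0.015,0,0,0,0]])

```text
t: 14.93
ee_pos: [0.5263, 0.2322, 0.0776]
eef_rot: [[-0.014, 1.0, 0.002], [1.0, 0.014, -0.0], [-0.0, 0.002, -1.0]]
contact_force: [-7.6, -4.6, 30.1]
grip_width: -0.0002
```

It bottomed firmly at z ≈ 0.0778, and the force went from about 4 N to 16–30 N. That's about 6 mm below the first contact. Releasing and lifting.

Call:
drive_tool(commands=[[0,0,-0.03,0,0,0,0],[0,0,-0.08,0,0,0,0],[0,0,-0.2,0,0,0,0],[0,0,-0.5,0,0,0,0],[0,0,-0.8,0,0,0,0],[0,0,-1,0,0,0,0],[0,0,-1,0,0,0,0]])

```text
t: 15.52
ee_pos: [0.5281, 0.2333, 0.1794]
eef_rot: [[-0.014, 1.0, 0.006], [1.0, 0.014, 0.003], [0.003, 0.006, -1.0]]
contact_force: [0.8, 0.5, 0.6]
grip_width: 0.0001
```

Call:
drive_tool(commands=[[-0.3,-0.3,0,0,0,0,0],[-0.6,-0.6,0,0,0,0,0],[-0.9,-0.9,0,0,0,0,0],[-0.9,-0.9,0,0,0,0,0],[-0.9,-0.9,0,0,0,0,0]])

```text
t: 15.93
ee_pos: [0.4358, 0.1385, 0.175]
eef_rot: [[-0.012, 1.0, -0.001], [1.0, 0.012, -0.002], [-0.002, -0.001, -1.0]]
contact_force: [0.7, 0.3, 0.2]
grip_width: -0.0
```

```bash
python3 - <<'E'
from h import *
np.set_printoptions(precision=4,suppress=True)
s=snap('scene','scene11');o=env.get_obs(); print(o['ee_pos'],o['contact_force'],o['t'])
cv2.imwrite('pics/scene11z.png',cv2.resize(s['color'][165:250,215:405,::-1],None,fx=4.2,fy=4.2,interpolation=cv2.INTER_CUBIC))
a=load('scene0')
g=lambda s:((lambda h:((h[...,0]>50)&(h[...,0]<85)&(h[...,1]>120)&(h[...,2]>60)))(cv2.cvtColor(s['color'],cv2.COLOR_RGB2HSV)))[180:220,355:395]
for q in (a,s): print(g(q).sum(), np.argwhere(g(q)).mean(0), np.argwhere(g(q)).min(0))
s=snap('wrist','wrist11')
E
```

```text
[0.4375 0.1402 0.1753] [1.0795 0.0743 0.4467] 15.9833
99 [21.7374 18.8687] [17 13]
98 [21.7551 18.8061] [17 13]
```

View pics/scene11z.png

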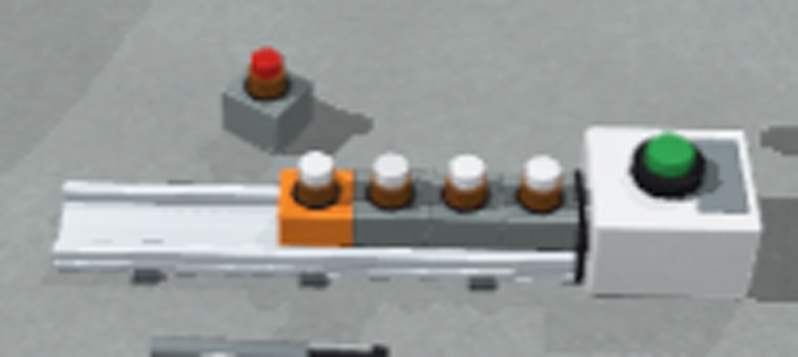

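View pics/wrist11.png

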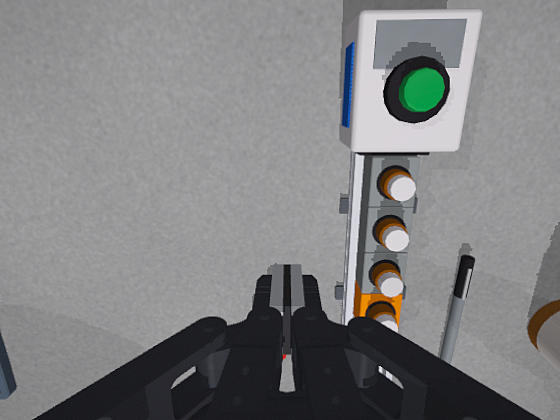

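The row is closed up against the stop, with the orange carrier at (316,207) in the scene zoom and carrier 1 at the stop at (578,215). The key is back up, its pixel blob matching the first picture. The bystanders haven't moved and the robot is touching nothing, so I'm handing in.

```bash
python3 -c "
from cell import env
env.job_done()"
```

```text
the job is handed in; nothing more can be done
```

The job is done and handed in at about 16 s of the 43 s allowed; the hand-in gives no verdict.

- **Row:** I pushed it as one train with the shut fingertips on the orange carrier's rear face only, at 2–3 N. The tip stopped at y = -5.2 mm and the force rose to about 7.5 N, so the front carrier is against the stop. Pictures after backing off and again at the end show all four touching, with no gaps seen.
- **Key:** I pressed it straight down until it bottomed, about 6 mm below first contact. Spring force reached about 4 N, then the reading climbed to about 30 N at the bottom. That is harder than it needed, though under the 40 N limit. I then released it, and it looks the same as in the first picture.
- **Bystanders:** the spare and the pen look unmoved in the last close-up. I didn't compare the beaker, flask, jar or spatula before and after, but the arm's path stayed clear of them.
- **Disagreement:** the stop's position came out at y ≈ 0.178 from the top camera but ≈ 0.182 from where the tip stopped (assuming the tip is as wide as the 22 mm pads). That is just outside the 2 mm calibration error, and I went by the force and stall.

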